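# Clamp a reagent bottle with the knob under the stand's deck

### The job

Set the small reagent bottle with the black cap upright on the raised stand, between the V block and the jaw. Then clamp it by turning the knob on the underside of the stand's deck: swing its tab to the left (clockwise seen from above) until the jaw has pushed the bottle home into the V and the knob has become clearly stiffer, and stop there, so that the bottle is held firmly but the glass is not crushed. Push the knob gently, move the jaw only by its knob, do not tip the bottle over, and leave everything else where it stands.

Things in the scene. Friction and masses are not known exactly. Their poses are not given: they have to be found in the camera images.
- bottle: Small amber reagent bottle, black cap, loose, upright, about 0.1 kg. Body 41 mm across up to 53 mm height; cap and neck, where to grasp it, 28 mm across from 54 to 78 mm above the underside (finger tips lower than 55 mm would land on the shoulder); 90 mm tall in all. Origin: centre of its underside; z up its axis.
- stand: Grey fixed stand: deck 160 mm deep (x), 200 mm wide (y), top 75 mm and underside 63 mm above the worktop; side plates set back over 60 mm, so the front overhangs freely. Origin: under the deck's centre at worktop height; x points away from the front edge (which is at x = -80 mm), y to the left seen from the front. On the deck an aluminium V block, 30 mm high, opens to +y towards a jaw.
- seat (a point): On the deck top, 110 mm behind its front edge, axes as the stand's: where the centre of the bottle's underside lies when it touches both faces of the V block. With the jaw open there are 10 to 24 mm of free play towards +y before the bottle would touch the jaw's pad; a bottle set down up to 8 mm to +y and 6 mm either way in x is pushed home by the jaw.
- jaw: Aluminium jaw, 26 x 22 mm, 30 mm high, on the +y side of the seat; the knob moves it to -y, 30 mm per radian. Before it a sprung rubber pad (5 N per mm) on a stem that stands out a different, unreported amount each time (0 to 12 mm). Origin: middle of the block's -y face, at deck height. Good clamping force 5 to 18 N (aim at 11); over 22 N breaks the glass. Do not push it directly (8 N at most).
- knob: Black knob under the deck, vertical axis 20 mm behind the front edge: ribbed hub 40 mm across and one straight tab, 12 mm wide, from 40 to 56 mm above the worktop, reaching 85 mm from the axis, out in front of the deck. Origin: on the axis, 48 mm above the worktop; own -x points along the tab. Push the tab sideways with the finger tips in front of the deck's edge, with less than 25 N.
- tab_end (a point): Middle of the free end of the knob's tab, 85 mm from the axis, 48 mm above the worktop. Open, the tab leans 0.33 to 0.4 rad to the right (stand's -y) of straight ahead (stand's -x); swinging it left, clockwise from above, closes the jaw. Swing 1.2 rad in all; the pad meets the bottle anywhere from 0.4 to 0.8 rad after the open end. The knob stays where it is left.
- knob_axis (a point): Point on the knob's axis, 48 mm above the worktop. Friction takes 0.7 N m at any angle: 10 N (less is read at a standstill) square to the tab at 70 mm from the axis. Each newton of clamping adds 0.03 N m (0.43 N at 70 mm): 11 N of clamping is felt there as about 4.5 N more push than before the pad met the bottle. From then on 1 mm more travel at 70 mm gives about 2.1 N more clamping.
- stopper: Bystander, not to be disturbed: rubber stopper, 29 mm wide, 28 mm tall. Origin: centre of its underside.
- timer: Bystander, not to be disturbed: flat bench timer, 60x68x18 mm. Origin: centre of its underside.
- beaker_100: Bystander, not to be disturbed: small glass beaker, 57x64x72 mm. Origin: centre of its underside.
- tape_roll: Bystander, not to be disturbed: roll of tape lying flat, 68 mm across, 19 mm high. Origin: centre of its underside.
- bottle_amber: Bystander, not to be disturbed: large reagent bottle, 68 mm across, 139 mm tall, at the back. Origin: centre of its underside.
- vol_flask_100: Bystander, not to be disturbed: volumetric flask, 60 mm across, 178 mm tall, at the back. Origin: centre of its underside.
Not all that is in view belongs to the job. What is shaped like the bottle but red is not meant.

How it is judged:
On the way, in this order (a step that is already met when the one before it is completed fails the run):
1. the bottle stands upright and released on the deck between V block and jaw, not yet clamped (x of bottle in the frame of seat between -0.012 and 0.012 m and y of bottle in the frame of seat between -0.004 and 0.022 m and z of bottle in the frame of seat between -0.004 and 0.004 m and angle between bottle's own z axis and vertical below 0.1 rad and contact force between the fingers and bottle below 0.1 N and contact force between bottle and jaw below 3 N), for 0.2 s.
2. the jaw, closed by the knob, presses the bottle into the V with 5 to 18 N (contact force between bottle and jaw between 5 and 18 N), for 0.3 s.
At the end, for the whole second after the job is handed in: The bottle stands at rest upright (within 0.08 rad) on the deck, home in the V block (centre within 4 mm of the seat in each direction), and the jaw presses it with 5 to 18 N (all of step 2 and x of bottle in the frame of seat between -0.004 and 0.004 m and y of bottle in the frame of seat between -0.004 and 0.004 m and z of bottle in the frame of seat between -0.004 and 0.004 m and angle between bottle's own z axis and vertical below 0.08 rad and linear speed of bottle below 0.01 m/s); the robot touches nothing.
It fails at once if the jaw squeezes the bottle with more than 22 N (contact force between bottle and jaw above 22 N).
It fails at once if the robot pushes the knob with more than 25 N (contact force between any of the fingers, the arm and knob above 25 N).
It fails at once if the robot pushes the jaw, its stem or pad directly with more than 8 N (contact force between any of the fingers, the arm and jaw above 8 N).
It fails at once if the bottle is tipped by more than 0.6 rad (angle between bottle's own z axis and vertical above 0.6 rad).
It fails at once if a bystander is moved by more than 30 mm (distance of any of stopper, timer, beaker_100, tape_roll, bottle_amber, vol_flask_100 from where it was at the start of the episode above 0.03 m).
It also fails if it takes over 72 s, if anything falls off the work surface, if the arm or the gripper's body presses on something with over 40 N, if the wrist force passes 120 N, or if a joint passes its speed limit or range.

### The arm

A 6-joint arm with a two-finger parallel gripper is mounted at the origin on a cart in front of the work surface, level with it; the furniture and walls round the work are solid. World frame = base frame: x ahead of the robot, y to its left, z up, the work surface at z = 0. Lengths are in m, angles in rad, forces in N, time in s.
With the tool pointing down it reaches from about 0.35 to 0.775 m from the base axis. Payload 5.5 kg.
Tool frame: the origin (TCP) lies at the very end of the fingers, on their centre line; the grasp point (between the pads) lies 19 mm behind it (grip_point_offset is the distance from the TCP to the grasp point, in m); z points along the fingers, y is the direction in which the jaws open and shut (so a half turn about z gives the same grasp; the last joint's range is limited). The gripper opens to 85 mm and grips with 20 to 120 N. Pads are 22 mm wide; open, the fingers measure 114 mm over their backs; the gripper's body (76 mm by 85 mm) begins 54 mm behind the grasp point. The pads swing forward as they close: fully open they stand 13 mm farther back than shut.
Start: joints at [-0.14, 0.313, 0.046, 1.304, 0, 1.431], TCP at [0.575, -0, 0.203] pointing down, gripper open.
Joint ranges: [-2.76, 2.76], [-0.86, 1.69], [-1.03, 1.26], [-2.2, 2.34], [-1.47, 1.5], [-3.14, 3.14]. Speed limits (rad/s): [2.57, 2.57, 3.14, 3.14, 3.14, 3.14].

### API

Orientations are given as a unit quaternion [w, x, y, z].
In Python, from workcell import * gives the robot as it stands.
- The arm moves only by the shell command python3 -m crank 'ROWS' [OPENING] [FORCE]. ROWS is a JSON object of lists of equal length, an entry for each row: "travel": the shift along the tool's x, y, z in units of 40 mm (1.0 is 40 mm), a list of three; "turn": the turn about the tool's z in rad. In form: {"travel": [[x, y, z], ...], "turn": [turn, ...]}. A call has 1 to 5 rows; each row is the pose to reach, as a shift and turn from the pose commanded when the call began, along the tool's axes at that moment; what a row does not reach only later rows make up. A row lasts 1/12 s, in which the tool goes at most 41.7 mm and 7.16 degrees, less where a joint would pass 70% of its speed; a pose out of reach is approached as far as the arm can. A call with a gripper value outside its range is refused whole. OPENING is the finger opening in mm, from 0 to 85.4, set as the call begins (- or left out, the last holds). The fingers move at their own pace and stop on an object; FORCE is the grip in N (left out, the last holds). Time passes only in rows, so rows that repeat a pose let the fingers close. It gives the time, the measured TCP pose, the force and the opening at its end, in the units of the state.
- get_state(): the state, without advancing time (a new reading comes with each control period).
- read_camera(name): name is "scene" or "side" or "wrist"; returns a dict with "image" (384x512x3 uint8, red, green, blue), "K" (3x3 intrinsics, pixels), "k1" (the pictures are not rectified: a ray, as slopes to the right and down, at radius r is drawn at 1 + k1 r^2 times it, then the intrinsics apply), "R" (3x3) and "t" (3): a world point X has camera coordinates R X + t. Camera axes: x right, y down, z forward; pixel columns grow to the right and rows downward; lengths in m; the calibration is good to about 2 mm. A picture is of the moment at which its call begins. There is no depth.
- hand_in(): hands the job in, once; it reports no verdict.
The state is a dict: "clock": time; "joint_pos": joint angles; "qvel": joint speeds; "tau": joint torques, N m; "tcp_pos": TCP position; "orientation": TCP orientation; "wrist_force": force on the tool from outside, world axes, zero at the start; "ft_torque": the same for the moment, N m; "finger_gap": finger opening in m.
Only numpy, scipy, OpenCV 4.12 (cv2) and the standard library are available. Lean on these libraries where they do the work, as an engineer would, in place of code of your own. Each camera call takes 0.05 s, during which the arm holds its last target. There are 200 camera calls.

## Working session

There is one attempt and no reset: what is moved stays moved. The work goes in short steps, Python scripts to look and compute and a shell command to move; the robot and the scene stay as the last step left them, time stands still between calls to the robot, and variables do not carry over. Pictures are saved under pics/ and viewed, about 8 in all and at most 12, crops included, and the job is handed in when it is done.

```bash
mkdir -p pics; ls; cat > h.py <<'E'
from workcell import *
import numpy as np, cv2, pickle
def snap(n,f):
    c=read_camera(n); pickle.dump(c,open(f'pics/{f}.pkl','wb')); cv2.imwrite(f'pics/{f}.png',c['image'][:,:,::-1]); return c
def load(f): return pickle.load(open(f'pics/{f}.pkl','rb'))
def proj(c,X):
    p=np.asarray(X,float).reshape(-1,3)@c['R'].T+c['t']; s=p[:,:2]/p[:,2:]; s=s*(1+c['k1']*(s**2).sum(1,keepdims=True))
    return s@np.array(c['K'])[:2,:2].T+np.array(c['K'])[:2,2]
def ray(c,uv):
    d=(np.asarray(uv,float)-np.array(c['K'])[:2,2])/np.diag(c['K'])[:2]; s=d.copy()
    for _ in range(20): s=d/(1+c['k1']*(s@s))
    R=np.array(c['R']); return -R.T@c['t'], R.T@np.r_[s,1]
def atz(c,uv,z):
    o,d=ray(c,uv); return o+d*(z-o[2])/d[2]
E
python3 - <<'E'
from h import *
a=[snap(n,n+'0') for n in('scene','side','wrist')]
for c in a: print(np.round(-np.array(c['R']).T@c['t'],3),c['k1'])
im=np.vstack([np.hstack([a[0]['image'],a[1]['image']])])
print(get_state())
E
```

```text
pics
[0.289 0.791 0.905] -0.05565410559076995
[ 0.415 -0.893  0.511] -0.05862024202330055
[0.575 0.069 0.373] -0.03574850718756646
{'clock': 0.15, 'joint_pos': array([-1.39580197e-01,  3.13839608e-01,  4.52283454e-02,  1.30360534e+00,
       -7.90631827e-06,  1.43120130e+00]), 'qvel': array([-0.00031546, -0.00157856,  0.00619093,  0.00083224,  0.00144046,
       -0.00053495]), 'tau': array([ 1.76330479e-03, -4.81067133e+01,  2.98815805e+01,  1.39078675e-02,
       -1.10673584e-04, -5.56924022e-05]), 'tcp_pos': array([5.74568607e-01, 5.97396330e-05, 2.01802341e-01]), 'orientation': array([-5.64744165e-04,  7.07101359e-01,  7.07111847e-01, -4.30549582e-04]), 'wrist_force': array([-0.36354535,  0.26339153,  0.27313314]), 'ft_torque': array([-0.01462073, -0.01813766, -0.00730566]), 'finger_gap': 0.08505734721629944}
```

View pics/scene0.png

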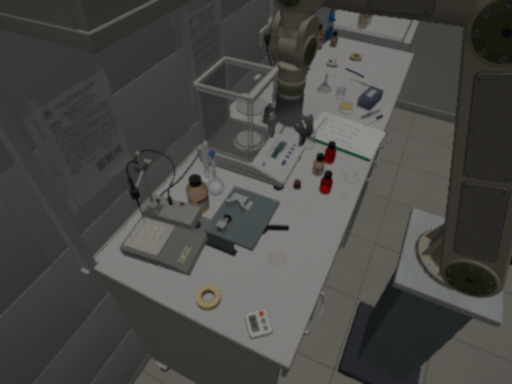

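View pics/side0.png

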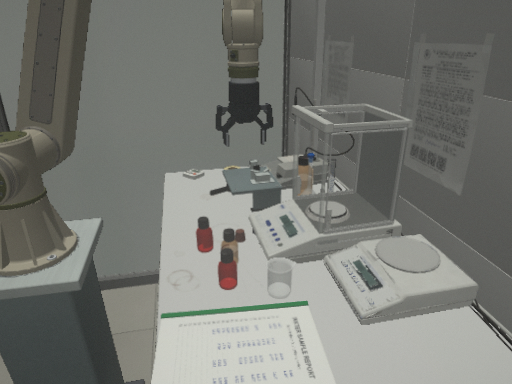

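The scene view shows two red bottles, at (331,152) and (326,182), and an amber one with a black cap at (319,163). In the side view the reds are at (204,235) and (228,268), and the amber one is at (230,247). The amber one matches the description. The stand is at (242,215) in the scene view, with its tab at (278,228). I'll enlarge these areas to confirm and measure.

```bash
python3 - <<'E'
from h import *
a=load('scene0')['image'];b=load('side0')['image']
def cr(i,u,v,w,h,k): return cv2.resize(i[v:v+h,u:u+w,::-1],None,fx=k,fy=k,interpolation=cv2.INTER_CUBIC)
# scene stand: 190..300,180..260 ; side stand 200..290,150..215
top=np.hstack([cr(a,195,180,100,75,4),cr(b,200,153,100,75,4)])
bot=np.hstack([cr(a,285,135,70,65,4),np.zeros((260,120,3),np.uint8),cr(b,190,210,100,65,4)])
cv2.imwrite('pics/crop0.png',np.vstack([top,np.hstack([bot,np.zeros((260,800-bot.shape[1],3),np.uint8)])]))
E
```

```text
(no output)
```

View pics/crop0.png

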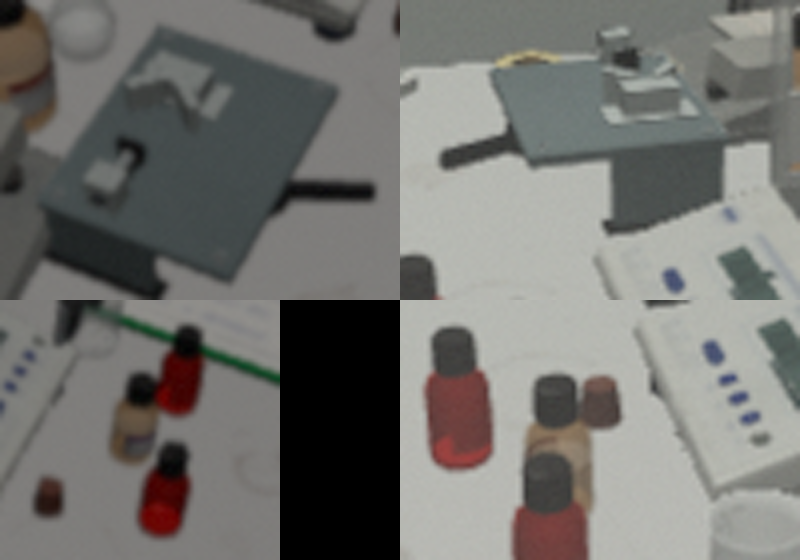

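The amber black-capped bottle is confirmed, in the middle of the row with the reds on either side. Next I'll compute the poses.

```bash
python3 - <<'E'
from h import *
from scipy.optimize import least_squares
s=load('scene0');d=load('side0')
def S(u,v): return np.array([195+u/4,180+v/4])
def D(u,v): return np.array([200+(u-400)/4,153+v/4])
# order: back-right, front-right, front-left, back-left (stand frame: x back, y left)
L=np.array([[.08,-.1,.075],[-.08,-.1,.075],[-.08,.1,.075],[.08,.1,.075]])
sc=[S(160,27),S(337,93),S(230,281),S(43,205)]; 
sd=[D(722,132),D(533,164),D(491,70),D(668,60)]
tab_s=S(373,192); tab_d=D(442,158)
for c,n,p in((s,'sc',sc),(d,'sd',sd)):
    print(n,[np.round(atz(c,q,.075)[:2],4) for q in p])
def T(p,X): c,q=np.cos(p[2]),np.sin(p[2]); return np.c_[p[0]+c*X[:,0]-q*X[:,1],p[1]+q*X[:,0]+c*X[:,1],X[:,2]]
f=lambda p:np.r_[(proj(s,T(p,L))-sc).ravel(),(proj(d,T(p,L))-sd).ravel()]
r=least_squares(f,[.6,.25,0.]); print('stand',r.x,np.round(r.fun,1))
st=r.x; R=lambda X:T(st,np.atleast_2d(np.array(X,float)))[0]
print('seat',R([.03,0,.075]),'axis',R([-.06,0,.048]))
print('tabend',atz(s,tab_s,.05),atz(d,tab_d,.05))
cs=[285+145/4,135+80/4];cd=[190+(557-400)/4,210+(383-300)/4]
print('bottle',atz(s,cs,.09),atz(d,cd,.09))
bs=[285+132/4,135+(452-300)/4]; print('base scene',atz(s,bs,0))
for n,u in (('redA',[285+188/4,135+35/4]),('redB',[285+173/4,135+152/4])): print(n,atz(s,u,.09))
for n,u in (('redA',[190+53/4,210+35/4]),('redB',[190+148/4,210+163/4])): print(n,atz(d,u,.09))
# beaker, timer, etc
print('stopper',atz(s,[285+48/4,135+185/4],.028),'timer',atz(s,[259,322],.018),'beaker?',atz(d,[279,265],.072),'tape',atz(s,[208,296],.019),'bigbottle',atz(s,[196,181],.139),atz(s,[210,153],.178))
E
```

```text
sc [array([0.7008, 0.0971]), array([0.5434, 0.0982]), array([0.5398, 0.2912]), array([0.6905, 0.293 ])]
sd [array([0.7013, 0.0931]), array([0.5488, 0.067 ]), array([0.5438, 0.2717]), array([0.6991, 0.2604])]
stand [0.62251223 0.1901675  0.02301369] [-0.3 -1.4  0.8 -2.3  0.3 -0.8 -2.7 -1.4  1.2  0.  -2.4 -2.7 -1.6 -1.5
 -1.8 -3. ]
seat [0.65250428 0.19085785 0.075     ] axis [0.56252812 0.1887868  0.048     ]
tabend [0.4865146  0.15657614 0.05      ] [0.48808703 0.15002191 0.05      ]
bottle [ 0.49744021 -0.16271451  0.09      ] [ 0.50301656 -0.1700644   0.09      ]
base scene [ 4.97901084e-01 -1.65539860e-01 -1.11022302e-16]
redA [ 0.48276542 -0.24033247  0.09      ]
redB [ 0.4463612  -0.08601588  0.09      ]
redA [ 0.44852917 -0.09692391  0.09      ]
redB [ 0.4862254  -0.25229532  0.09      ]
stopper [ 0.54345581 -0.06291329  0.028     ] timer [0.44364686 0.44588823 0.018     ] beaker? [ 0.58681112 -0.30213592  0.072     ] tape [0.59790451 0.44217331 0.019     ] bigbottle [0.7865955  0.18235759 0.139     ] [0.78989704 0.0891064  0.178     ]
```

```bash
python3 -m crank '{"travel": [[-1,-0.5,0],[-2,-1,0],[-3,-1.5,0],[-4.15,-1.9,0],[-4.15,-1.9,0]], "turn": [0,0,0,0,0]}'; python3 -m crank '{"travel": [[0,0,0],[0,0,0]], "turn": [0,0]}'; python3 -c "
from h import *
c=snap('wrist','w1'); cv2.imwrite('pics/w1.png',c['image'][:,:,::-1])
print(proj(c,[[.498,-.166,.09],[.498,-.166,.0]]),get_state()['tcp_pos'])"
```

```text
clock: 0.57
tcp_pos: [0.4971, -0.1696, 0.2023]
orientation: [0.0, 0.708, 0.706, -0.001]
wrist_force: [-0.0, 0.3, -0.6]
finger_gap: 0.0855
clock: 0.73
tcp_pos: [0.4985, -0.1667, 0.2023]
orientation: [-0.0, 0.708, 0.706, 0.0]
wrist_force: [1.1, -0.4, -0.4]
finger_gap: 0.0852
[[250.83546863 181.02130326]
 [251.11643138 165.64261631]] [ 0.4989409  -0.1658646   0.20235327]
```

View pics/w1.png

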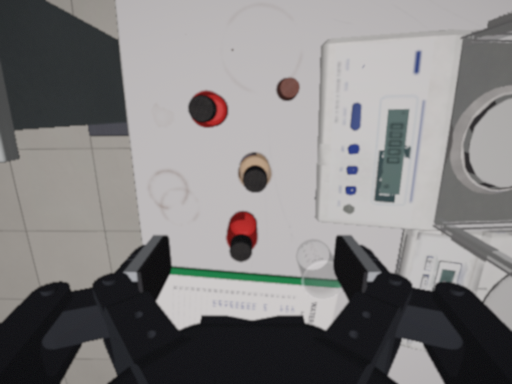

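The wrist view shows the amber bottle's cap at about (255,180), with the reds at (203,108) and (241,247). I'll refine the cap position.

```bash
python3 - <<'E'
from h import *
c=load('w1');im=c['image'].astype(int)
m=(im.max(2)<60).astype(np.uint8); m[:150]=0;m[205:]=0;m[:,:235]=0;m[:,275:]=0
ys,xs=np.nonzero(m);print(len(xs),xs.min(),xs.max(),ys.min(),ys.max(),xs.mean(),ys.mean())
for uv in([(xs.min()+xs.max())/2,(ys.min()+ys.max())/2],[xs.mean(),ys.mean()]): print(atz(c,uv,.09),atz(c,uv,.08))
f=c['K'][0][0]; print('cap dia px',28/1000*f/(np.array(c['R'])@[.5,-.166,.085]+c['t'])[2])
print(proj(c,[get_state()['tcp_pos']]))
E
```

```text
434 244 265 166 190 254.64055299539172 178.34331797235023
[ 0.50186936 -0.16273383  0.09      ] [ 0.50195656 -0.16502739  0.08      ]
[ 0.5020178  -0.16310488  0.09      ] [ 0.50211023 -0.16541153  0.08      ]
cap dia px 26.06936090538818
[[251.52818956 220.44773297]]
```

```bash
python3 -m crank '{"travel": [[0.04,0.09,0.5],[0.04,0.09,1.2],[0.04,0.09,2.0],[0.04,0.09,2.6],[0.04,0.09,2.6]], "turn": [0,0,0,0,0]}' 50; python3 -m crank '{"travel": [[0,0,0.5],[0,0,1],[0,0,1],[0,0,1],[0,0,1]], "turn": [0,0,0,0,0]}'; python3 -m crank '{"travel": [[0,0,0],[0,0,0],[0,0,0],[0,0,0],[0,0,0]], "turn": [0,0,0,0,0]}' 15 40;  python3 -m crank '{"travel": [[0,0,0],[0,0,0],[0,0,0]], "turn": [0,0,0]}'
```

```text
clock: 1.2
tcp_pos: [0.4996, -0.161, 0.0935]
orientation: [-0.004, 0.706, 0.708, -0.001]
wrist_force: [-1.7, -0.5, 0.1]
finger_gap: 0.0503
clock: 1.62
tcp_pos: [0.5038, -0.1643, 0.0602]
orientation: [0.001, 0.707, 0.707, 0.0]
wrist_force: [0.6, 0.7, 0.9]
finger_gap: 0.05
clock: 2.03
tcp_pos: [0.5028, -0.1645, 0.0589]
orientation: [0.0, 0.707, 0.707, 0.0]
wrist_force: [0.8, 0.7, 0.5]
finger_gap: 0.0149
clock: 2.28
tcp_pos: [0.5026, -0.1644, 0.0585]
orientation: [-0.0, 0.707, 0.707, 0.0]
wrist_force: [0.0, -0.3, 0.5]
finger_gap: 0.0151
```

The gap closed to 15 mm, so the grasp may have missed. I'll look before doing anything else.

```bash
python3 - <<'E'
from h import *
a=snap('wrist','w2');b=snap('side','s2')
print(proj(b,[.5026,-.1644,.0585]),proj(a,[.5026,-.1644,.0585]))
cv2.imwrite('pics/c2.png',np.hstack([a['image'][:,:,::-1][::1, 56:456],cv2.resize(b['image'][150:294,155:305,::-1],(400,384),interpolation=cv2.INTER_CUBIC)]))
E
```

```text
[[229.26352337 241.09494199]] [[250.99605964 221.58374655]]
```

View pics/c2.png

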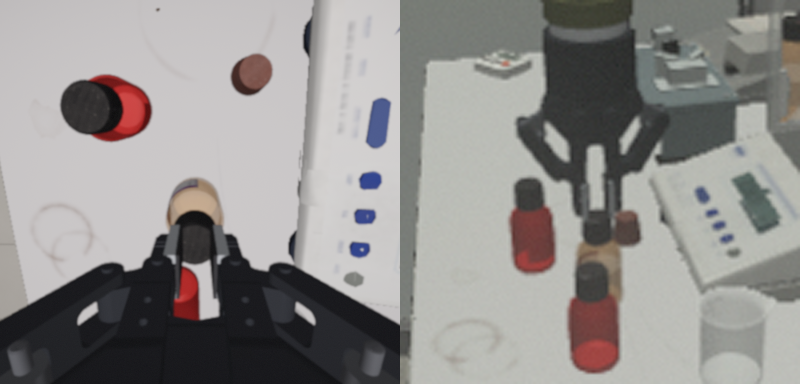

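```bash
python3 - <<'E'
from h import *
a=load('w2');b=load('s2');s=load('scene0');w=load('w1')
print(a['K'],-np.array(a['R']).T@a['t'],np.array(a['R'])[2])
for v in (212,235,262): print(v,atz(a,[251,v],.09))
for X in ([.502,-.164,.09],[.502,-.175,.09],[.502,-.185,.09],[.502,-.164,.0]): print(X,proj(a,X),proj(w,X),proj(b,X),proj(s,X))
cv2.imwrite('pics/c3.png',cv2.resize(a['image'][160:310,180:330,::-1],(600,600),interpolation=cv2.INTER_CUBIC))
E
```

```text
[[275.7867554    0.         251.93065338]
 [  0.         275.7867554  191.30502593]
 [  0.           0.           1.        ]] [ 0.50321206 -0.09533056  0.22962699] [-3.99906047e-05 -2.70793220e-01 -9.62637538e-01]
212 [ 0.50271549 -0.14616144  0.09      ]
235 [ 0.50271374 -0.15961845  0.09      ]
262 [ 0.50271122 -0.17634051  0.09      ]
[0.502, -0.164, 0.09] [[249.71621841 242.23914323]] [[254.62283982 179.17110317]] [[228.44635055 229.5270032 ]] [[320.14194239 154.40036157]]
[0.502, -0.175, 0.09] [[249.74495884 259.89672411]] [[254.61266499 189.23342362]] [[229.12256137 231.84771379]] [[321.16024106 152.58735734]]
[0.502, -0.185, 0.09] [[249.77063431 275.32415699]] [[254.60337642 198.20650014]] [[229.75142697 234.00523214]] [[322.07595189 150.95677384]]
[0.502, -0.164, 0.0] [[250.54298202 195.81773556]] [[254.03407899 164.19612132]] [[229.96363795 261.47905687]] [[316.8159467 172.9111905]]
```

View pics/c3.png

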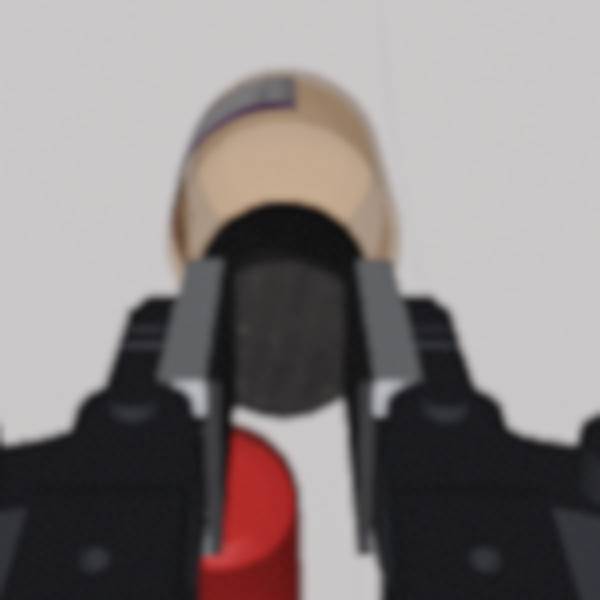

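```bash
python3 - <<'E'
from h import *
from scipy.optimize import least_squares
obs=[('scene0',(321,155)),('side0',(229,231.5)),('w1',(254.6,182)),('w2',(252,244))]
C=[(load(n),np.array(p)) for n,p in obs]
r=least_squares(lambda X:np.concatenate([proj(c,X)[0]-p for c,p in C]),[.5,-.165,.09]);print(r.x,r.fun.round(1))
r=least_squares(lambda X:np.concatenate([proj(c,X)[0]-p for c,p in C[2:]]),[.5,-.165,.09]);print('wrist only',r.x,r.fun.round(1))
r=least_squares(lambda X:np.concatenate([proj(c,X)[0]-p for c,p in C[:2]]),[.5,-.165,.09]);print('fixed only',r.x,r.fun.round(1))
# expected outlines in each view for cap disc r=.014, z=.09 at (.502,-.165)
th=np.linspace(0,2*np.pi,40)
for n in('scene0','side0','w1','w2'):
  c=load(n)
  for z,rr in((.09,.014),(.03,.0205),(0.,.0205)):
    p=proj(c,np.c_[.502+rr*np.cos(th),-.165+rr*np.sin(th),z+0*th]);print(n,z,p.min(0).round(1),p.max(0).round(1))
b=load('s2')['image'];w=load('w1')['image'];sc=load('scene0')['image']
big=np.hstack([cv2.resize(b[200:275,200:260,::-1],(400,500),interpolation=cv2.INTER_CUBIC),cv2.resize(w[145:205,231:279,::-1],(400,500),interpolation=cv2.INTER_CUBIC)])
cv2.imwrite('pics/c4.png',big)
E
```

```text
[ 0.5029122  -0.16752516  0.08548414] [-0.9 -0.3  0.1  0.4  0.8 -0.6 -0.6  0.3]
wrist only [ 0.50299645 -0.16911488  0.08187694] [ 0.9  0.  -0.5 -0. ]
fixed only [ 0.50166281 -0.16735213  0.0862438 ] [-0.6 -0.3 -0.4  0.1]
scene0 0.09 [316.3 151.7] [324.2 156.9]
scene0 0.03 [312.4 163. ] [323.6 170.6]
scene0 0.0 [311.4 169. ] [322.4 176.6]
side0 0.09 [222.5 226.8] [234.5 232.8]
side0 0.03 [221.  246.7] [238.  256.2]
side0 0.0 [221.6 256.9] [238.4 266.7]
w1 0.09 [241.4 167. ] [267.9 192.8]
w1 0.03 [238. 153.] [270.4 184.8]
w1 0.0 [239.1 149.9] [269.  179.5]
w2 0.09 [224.6 220.4] [274.9 266.1]
w2 0.03 [223.6 182.3] [277.1 232.9]
w2 0.0 [227.  173.9] [274.1 218.9]
```

View pics/c4.png

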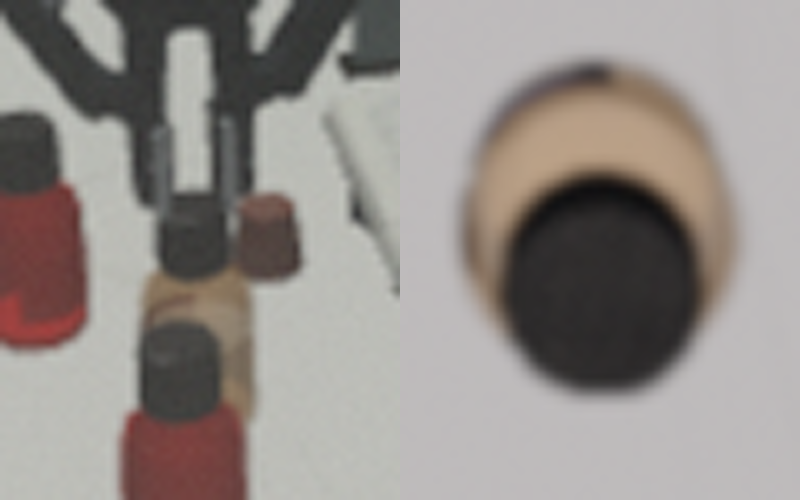

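The fingers closed to 15 mm around nothing. In the side view their tips end at the top of the cap (crop 142,205), although the TCP reads 0.058. The pad gap in the wrist view also puts the tips about 28 mm short of the stated TCP. As a test I'll open to 60 mm, which clears the 41 mm body, go 30 mm lower and close. A 28 mm gap would mean the cap, 41 mm the body.

```bash
python3 -m crank '{"travel": [[0,0,0],[0,0,0],[0,0,0],[0,0,0],[0,0,0]], "turn": [0,0,0,0,0]}' 60 30; python3 -m crank '{"travel": [[0,0,0.2],[0,0,0.4],[0,0,0.55],[0,0,0.7],[0,0,0.7]], "turn": [0,0,0,0,0]}'; python3 -m crank '{"travel": [[0,0,0],[0,0,0],[0,0,0],[0,0,0],[0,0,0]], "turn": [0,0,0,0,0]}' 20 30;  python3 -m crank '{"travel": [[0,0,0],[0,0,0],[0,0,0]], "turn": [0,0,0]}'
python3 - <<'E'
from h import *
a=snap('wrist','w3');b=snap('side','s3')
cv2.imwrite('pics/c5.png',np.hstack([cv2.resize(a['image'][150:330,160:340,::-1],(400,400)),cv2.resize(b['image'][200:275,195:270,::-1],(400,400),interpolation=cv2.INTER_CUBIC)]))
E
```

```text
clock: 2.8
tcp_pos: [0.5027, -0.1644, 0.0585]
orientation: [0.0, 0.707, 0.707, 0.0]
wrist_force: [0.3, 0.2, -1.0]
finger_gap: 0.0601
clock: 3.22
tcp_pos: [0.5013, -0.1638, 0.0286]
orientation: [-0.001, 0.707, 0.707, -0.0]
wrist_force: [0.4, 0.1, 0.2]
finger_gap: 0.0602
clock: 3.63
tcp_pos: [0.5029, -0.1645, 0.0308]
orientation: [0.0, 0.707, 0.707, 0.0]
wrist_force: [-0.6, -0.0, 0.5]
finger_gap: 0.0272
clock: 3.88
tcp_pos: [0.5029, -0.1645, 0.0308]
orientation: [0.0, 0.707, 0.707, 0.0]
wrist_force: [-1.0, 0.3, 0.9]
finger_gap: 0.0265
```

A gap of 27 mm means the cap is held, so the true tips are about 28 mm above the reported TCP. The bottle stands on the deck when TCP z ≈ 0.106. I'll lift it, carry it towards the stand and look from there.

```bash
python3 -m crank '{"travel": [[0,0,-0.4],[0,0,-1.2],[0,0,-2.1],[0,0,-3.0],[0,0,-3.7]], "turn": [0,0,0,0,0]}'; python3 -m crank '{"travel": [[0.8,0,0],[1.7,0,0],[2.6,0,0],[3.5,0,0],[4.4,0,0]], "turn": [0,0,0,0,0]}'; python3 -m crank '{"travel": [[0.8,0.4,0],[1.6,1.0,0],[2.2,1.8,0],[2.2,2.4,0],[2.2,2.4,0]], "turn": [0,0,0,0,0]}'; python3 -m crank '{"travel": [[0,0,0],[0,0,0],[0,0,0]], "turn": [0,0,0]}'
python3 - <<'E'
from h import *
a=snap('wrist','w4');b=snap('side','s4')
big=cv2.resize(a['image'][:,:,::-1],(800,600),interpolation=cv2.INTER_CUBIC)
cv2.imwrite('pics/c6.png',big)
print(proj(a,[.62,.19,.075]),get_state()['tcp_pos'])
E
```

```text
clock: 4.4
tcp_pos: [0.5029, -0.1645, 0.1809]
orientation: [0.001, 0.707, 0.707, 0.0]
wrist_force: [0.4, 0.3, -0.8]
finger_gap: 0.0273
clock: 4.82
tcp_pos: [0.5022, 0.0131, 0.1783]
orientation: [-0.0, 0.707, 0.707, 0.0]
wrist_force: [0.6, 0.1, -1.9]
finger_gap: 0.0271
clock: 5.23
tcp_pos: [0.6025, 0.1013, 0.177]
orientation: [0.001, 0.706, 0.708, 0.001]
wrist_force: [-0.2, -0.7, -0.6]
finger_gap: 0.0271
clock: 5.48
tcp_pos: [0.5975, 0.0991, 0.1783]
orientation: [-0.0, 0.707, 0.707, -0.0]
wrist_force: [-0.5, 0.0, -1.2]
finger_gap: 0.0272
[[275.33441577  90.08067184]] [0.59780002 0.09900901 0.1787866 ]
```

View pics/c6.png

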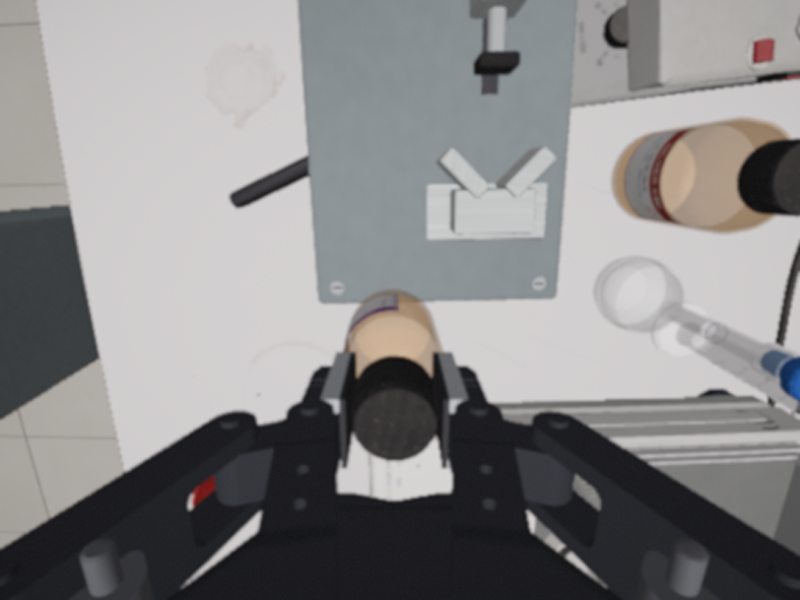

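The view shows the deck's right corners at (319,304) and (556,298), the front edge through (301,20), the V opening at (497,170), the pad at (497,63) and the tab end at (236,200).

```bash
python3 - <<'E'
from h import *
from scipy.optimize import least_squares
a=load('w4');k=.64
P=lambda u,v,z:atz(a,[(u+.5)*k-.5,(v+.5)*k-.5],z)
for n,u,v in(('FR',319,304),('BR',556,298),('F1',301,20),('B1',574,20)): print(n,P(u,v,.075).round(4))
FR,BR,F1,B1=[P(u,v,.075)[:2] for u,v in((319,304),(556,298),(301,20),(574,20))]
print('len',np.linalg.norm(BR-FR),'yawx',np.arctan2(*(BR-FR)[::-1]),'yawF',np.arctan2(-(F1-FR)[0],(F1-FR)[1]),np.arctan2(-(B1-BR)[0],(B1-BR)[1]))
y=np.arctan2(*(BR-FR)[::-1])
y=(y+np.arctan2(-(F1-FR)[0],(F1-FR)[1])+np.arctan2(-(B1-BR)[0],(B1-BR)[1]))/3
ex=np.array([np.cos(y),np.sin(y)]);ey=np.array([-ex[1],ex[0]])
O=(FR+BR)/2+.1*ey
print('yaw',y,'O',O,'seat',O+.03*ex,'axis',O-.06*ex)
loc=lambda u,v,z:((lambda d:(d@ex,d@ey))(P(u,v,z)[:2]-O))
ax=O-.06*ex
te=P(238,198,.056)[:2];print('tabend',te,'from axis',np.linalg.norm(te-ax),'ang',np.arctan2(-(te-ax)@ey,-(te-ax)@ex))
print('V tips',np.round(loc(449,153,.105),4),np.round(loc(545,153,.105),4),'Vblock top',np.round(loc(452,190,.105),4),np.round(loc(538,190,.105),4),'pad',np.round(loc(497,72,.09),4))
t=get_state()['tcp_pos']; cap=P(396,410,t[2]-.0308+.09); print('cap',cap,'tcp',t)
E
```

```text
FR [0.5482 0.0877 0.075 ]
BR [0.7056 0.0919 0.075 ]
F1 [0.5452 0.2557 0.075 ]
B1 [0.7006 0.2564 0.075 ]
len 0.15747415282051108 yawx 0.026972874672190537 yawF 0.01802608669407315 0.030585151829537423
yaw 0.02519470439860037 O [0.62439514 0.18975514] seat [0.65438562 0.1905109 ] axis [0.56441419 0.18824362]
tabend [0.49377726 0.1558332 ] from axis 0.07771750483632953 ang 0.40497886395748145
V tips [ 0.0032 -0.0083] [ 0.0553 -0.0093] Vblock top [ 0.005  -0.0279] [ 0.0526 -0.0288] pad [0.0312 0.0346]
cap [0.59884659 0.1034588  0.2379866 ] tcp [0.59780002 0.09900901 0.1787866 ]
```

```bash
python3 -m crank '{"travel": [[0.7,0.4,0],[1.4,0.8,0],[2.0,1.2,0],[2.38,1.39,0],[2.38,1.39,0]], "turn": [0,0,0,0,0]}'; python3 -m crank '{"travel": [[0,0,0],[0,0,0.3],[0,0,0.7],[0,0,1.1],[0,0,1.4]], "turn": [0,0,0,0,0]}'; python3 -m crank '{"travel": [[0,0,0.0],[0,0,0]], "turn": [0,0]}'
python3 - <<'E'
from h import *
a=snap('wrist','w5');b=snap('side','s5');print(get_state()['tcp_pos'])
B=cv2.resize(b['image'][130:220,200:290,::-1],(400,400),interpolation=cv2.INTER_CUBIC)
A=cv2.resize(a['image'][40:290,130:380,::-1],(400,400))
cv2.imwrite('pics/c7.png',np.hstack([A,B]))
E
```

```text
clock: 6.0
tcp_pos: [0.655, 0.1974, 0.1783]
orientation: [-0.0, 0.706, 0.708, 0.001]
wrist_force: [0.5, -0.1, -1.4]
finger_gap: 0.0269
clock: 6.42
tcp_pos: [0.6531, 0.1931, 0.1219]
orientation: [-0.0, 0.708, 0.707, -0.001]
wrist_force: [-1.0, -0.2, -0.7]
finger_gap: 0.0268
clock: 6.58
tcp_pos: [0.6533, 0.1935, 0.1225]
orientation: [-0.0, 0.708, 0.707, -0.001]
wrist_force: [0.3, 0.4, -0.7]
finger_gap: 0.027
[0.65446986 0.19400844 0.12396517]
```

View pics/c7.png

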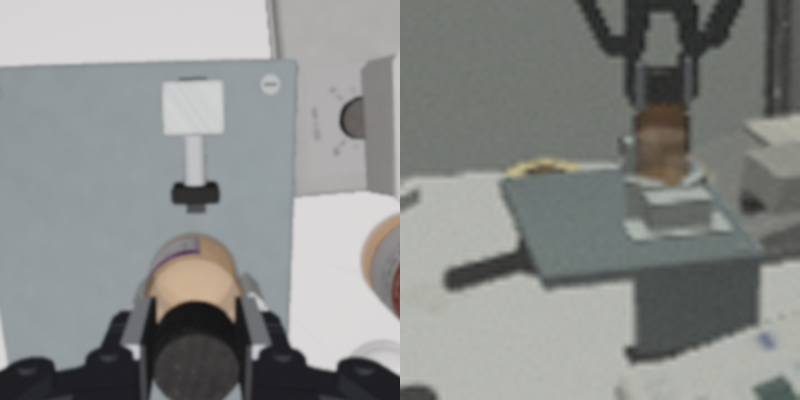

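The bottle hangs in line with the jaw in x (crop 195 and 193), clear of pad and V. I'll lower it onto the deck.

```bash
python3 -m crank '{"travel": [[0,0,0.15],[0,0,0.3],[0,0,0.4],[0,0,0.42],[0,0,0.42]], "turn": [0,0,0,0,0]}'; python3 -m crank '{"travel": [[0,0,0],[0,0,0.03],[0,0,0.03]], "turn": [0,0,0]}'
```

```text
clock: 7.1
tcp_pos: [0.6539, 0.1948, 0.1056]
orientation: [-0.0, 0.707, 0.707, -0.0]
wrist_force: [-0.4, -0.2, 0.3]
finger_gap: 0.0268
clock: 7.35
tcp_pos: [0.6542, 0.1949, 0.1056]
orientation: [0.0, 0.707, 0.707, 0.0]
wrist_force: [-2.5, -0.0, 5.9]
finger_gap: 0.0269
```

```bash
python3 -m crank '{"travel": [[0,0,0],[0,0,0],[0,0,0],[0,0,0],[0,0,0]], "turn": [0,0,0,0,0]}' 50; python3 -m crank '{"travel": [[0,0,-0.2],[0,0,-0.6],[0,0,-1.2],[0,0,-2.0],[0,0,-2.6]], "turn": [0,0,0,0,0]}';python3 -m crank '{"travel": [[0,0,0],[-1,-0.4,0],[-1.5,-0.8,0],[-1.5,-0.8,0],[-1.5,-0.8,0]], "turn": [0,0,0,0,0]}'
python3 - <<'E'
from h import *
a=snap('wrist','w6');print(get_state()['tcp_pos'],get_state()['wrist_force'])
b=snap('side','s6')
B=cv2.resize(b['image'][130:220,200:290,::-1],(400,400),interpolation=cv2.INTER_CUBIC)
A=cv2.resize(a['image'][0:250,130:380,::-1],(400,400))
cv2.imwrite('pics/c8.png',np.hstack([A,B]))
E
```

```text
clock: 7.77
tcp_pos: [0.6542, 0.1948, 0.1043]
orientation: [-0.0, 0.707, 0.707, -0.0]
wrist_force: [-0.3, 0.2, -1.4]
finger_gap: 0.0501
clock: 8.18
tcp_pos: [0.6544, 0.1948, 0.2112]
orientation: [0.0, 0.707, 0.707, 0.001]
wrist_force: [1.1, -0.4, 0.8]
finger_gap: 0.0495
clock: 8.6
tcp_pos: [0.6217, 0.1338, 0.2086]
orientation: [-0.0, 0.708, 0.706, 0.0]
wrist_force: [0.1, 0.0, 0.4]
finger_gap: 0.0501
[0.62238308 0.13457579 0.2087112 ] [-0.02959101  0.39223584 -0.09163427]
```

View pics/c8.png

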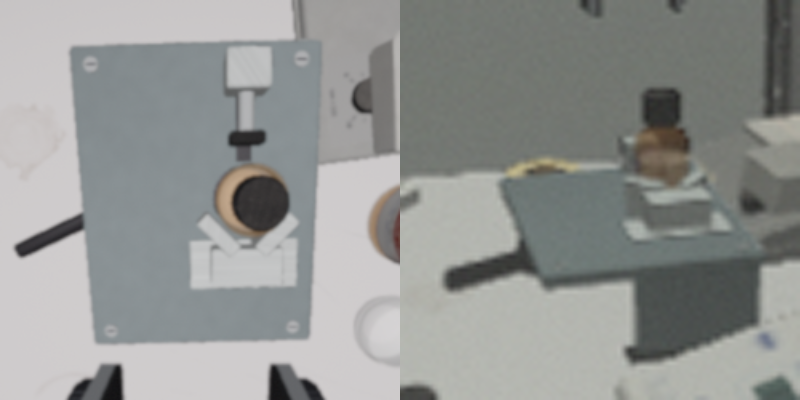

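The bottle stands upright and released in front of the V (crop 252,200), with a gap to the pad (247,140). The four deck corners now give a better pose, so I'll plan the push from it.

```bash
python3 - <<'E'
from h import *
from scipy.optimize import least_squares
a=load('w6');k=.625
px=lambda u,v:np.array([130+(u+.5)*k-.5,(v+.5)*k-.5])
L=np.array([[.08,-.1,.075],[-.08,-.1,.075],[-.08,.1,.075],[.08,.1,.075]])
q=[px(310,342),px(95,345),px(70,47),px(322,40)]
def T(p,X): c,s=np.cos(p[2]),np.sin(p[2]); return np.c_[p[0]+c*X[:,0]-s*X[:,1],p[1]+s*X[:,0]+c*X[:,1],X[:,2]]
r=least_squares(lambda p:(proj(a,T(p,L))-q).ravel(),[.62,.19,.02]);p=r.x;print(p,r.fun.round(1))
ex=np.array([np.cos(p[2]),np.sin(p[2])]);ey=np.array([-ex[1],ex[0]]);O=p[:2];ax=O-.06*ex;seat=O+.03*ex
P=lambda u,v,z:atz(a,px(u,v),z)[:2]
loc=lambda w:((w-seat)@ex,(w-seat)@ey)
print('axis',ax,'seat',seat)
for n,u,v,z in(('cap',261,203,.165),('shoulder',252,200,.125),('pad',247,146,.095)): print(n,np.round(loc(P(u,v,z)),4))
te=P(18,249,.052);d=te-ax;tm=P(84,219,.056)-ax
th=np.arctan2(-d@ey,-d@ex);print('tab',np.linalg.norm(d),th, 'mid',np.arctan2(-tm@ey,-tm@ex))
for th0 in(.36,.38):
  for off in (.030,.022):
    u=-np.cos(th0)*ex-np.sin(th0)*ey; n=-np.sin(th0)*ex*-1-np.cos(th0)*ey
    n=-(np.cos(th0)*ey-np.sin(th0)*ex) # to the right (-y) perpendicular
    print(th0,off,'target',ax+.070*u+off*n,'n',n)
print(get_state()['tcp_pos'],'yaw turn +=cw from above; tool x dir to be -n, angle',np.arctan2(*(-n)[::-1])-np.pi/2)
E
```

```text
[0.62502736 0.1877901  0.02237681] [ 0.5  0.2 -0.7  1.3 -1.4 -0.6  1.6 -0.3]
axis [0.56504238 0.1864476 ] seat [0.65501985 0.18846135]
cap [-0.0013  0.0051]
shoulder [-0.0007  0.005 ]
pad [-0.0003  0.0362]
tab 0.08168482597767195 0.3660610663347148 mid 0.3352896389958428
0.36 0.03 target [0.51129156 0.13249532] n [ 0.37312668 -0.92778041]
0.36 0.022 target [0.50830654 0.13991757] n [ 0.37312668 -0.92778041]
0.38 0.03 target [0.51238128 0.13143117] n [ 0.39160642 -0.92013282]
0.38 0.022 target [0.50924843 0.13879223] n [ 0.39160642 -0.92013282]
[0.62275903 0.1350939  0.2086991 ] yaw turn +=cw from above; tool x dir to be -n, angle 0.40237680569954337
```

The bottle is at (-1, +5) mm from the seat. Now the knob: close the fingers, turn -0.38 rad and come down to the right of the tab.

```bash
python3 -m crank '{"travel": [[0,-0.8,0],[0,-1.6,0],[-0.1,-2.3,0],[-0.22,-2.83,0],[-0.22,-2.83,0]], "turn": [-0.1,-0.2,-0.3,-0.38,-0.38]}' 0 60;  python3 -m crank '{"travel": [[0,0,0.5],[0,0,1.3],[0,0,2.2],[0,0,3.0],[0,0,3.0]], "turn": [0,0,0,0,0]}'; python3 -c "
from h import *
s=get_state();print(s['tcp_pos'],s['finger_gap'],s['orientation'],s['wrist_force'])"
```

```text
clock: 9.12
tcp_pos: [0.5056, 0.1267, 0.2089]
orientation: [-0.001, 0.559, 0.829, -0.001]
wrist_force: [0.2, 0.6, -0.4]
finger_gap: 0.0
clock: 9.53
tcp_pos: [0.5054, 0.1263, 0.0825]
orientation: [-0.004, 0.561, 0.828, -0.003]
wrist_force: [-1.9, -1.2, -1.6]
finger_gap: 0.0001
[0.50541143 0.12632334 0.08253484] 0.00011178722613400537 [-0.00373715  0.56078757  0.82794593 -0.00297863] [-1.94586399 -1.2185597  -1.57459382]
```

```bash
python3 -m crank '{"travel": [[0,0.1,0.6],[0,0.1,1.2],[0,0.1,1.7],[0,0.1,2.0],[0,0.1,2.0]], "turn": [0,0,0,0,0]}';python3 -m crank '{"travel": [[0,0,0],[0,0,0],[0,0,0]], "turn": [0,0,0]}'; python3 - <<'E'
from h import *
s=get_state();print(s['tcp_pos'],s['wrist_force'])
b=snap('side','s7');a=snap('wrist','w7')
B=cv2.resize(b['image'][130:220,190:280,::-1],(400,400),interpolation=cv2.INTER_CUBIC)
A=cv2.resize(a['image'][0:384,76:460,::-1],(400,400))
cv2.imwrite('pics/c9.png',np.hstack([A,B]))
E
```

```text
clock: 9.95
tcp_pos: [0.5126, 0.1279, 0.0073]
orientation: [-0.001, 0.561, 0.828, -0.001]
wrist_force: [-1.5, 0.2, -0.1]
finger_gap: -0.0002
clock: 10.2
tcp_pos: [0.5146, 0.1278, 0.0103]
orientation: [0.001, 0.561, 0.828, 0.001]
wrist_force: [-0.6, 0.3, 0.2]
finger_gap: 0.0002
[0.51460424 0.12781689 0.01025716] [-0.58041343  0.32312427  0.24380396]
```

View pics/c9.png

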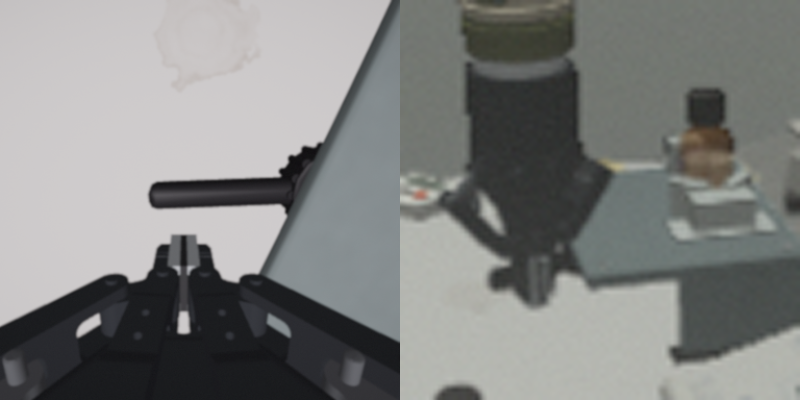

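The closed fingertips are level with the tab and about 19 mm to its right, at about 69 mm radius. I'll approach until they touch.

```bash
python3 -m crank '{"travel": [[0.1,0,0],[0.2,0,0],[0.3,0,0],[0.35,0,0],[0.38,0,0]], "turn": [0,0,0,0,0]}';python3 -m crank '{"travel": [[0.03,0,0],[0.06,0,0],[0.09,0,0],[0.12,0,0],[0.12,0,0]], "turn": [0,0,0,0,0]}'; cat > st.py <<'E'
from h import *
ax=np.array([.56504,.18645]);yaw=.0224
F=[];P=[];Q=[]
for _ in range(2):
    s=get_state();F.append(s['wrist_force']);P.append(s['tcp_pos']);Q.append(s['orientation']);read_camera('side')
s=get_state();F.append(s['wrist_force']);P.append(s['tcp_pos']);Q.append(s['orientation'])
from scipy.spatial.transform import Rotation as Ro
q=Q[-1];M=Ro.from_quat([q[1],q[2],q[3],q[0]]).as_matrix()
p=np.mean(P,0);d=(p[:2]-ax)@M[:2,:2]
print('t',round(s['clock'],2),'p',p.round(4),'toolframe rel axis mm',(d*1000).round(1),'turn',round(np.arctan2(M[1,0],M[0,0])-np.pi/2-yaw,3),'bearing',round(np.arctan2(-(p[1]-ax[1]),-(p[0]-ax[0]))-yaw,4))
print('push',[(-f@M[:,0]).round(1) for f in F],'mean y,z',(np.mean(F,0)@M[:,1:]).round(1))
E
python3 st.py
```

```text
clock: 10.72
tcp_pos: [0.5068, 0.1421, 0.0085]
orientation: [-0.0, 0.561, 0.828, -0.0]
wrist_force: [0.1, 1.0, -0.6]
finger_gap: -0.0002
clock: 11.13
tcp_pos: [0.5061, 0.1437, 0.0086]
orientation: [0.002, 0.561, 0.828, -0.002]
wrist_force: [1.4, -8.4, -0.2]
finger_gap: 0.0001
t 11.23 p [0.5061 0.1437 0.0086] toolframe rel axis mm [-17.9 -70.6] turn 0.356 bearing 0.6047
push [np.float64(8.3), np.float64(8.8), np.float64(8.1)] mean y,z [-1.2 -0.1]
```

```bash
python3 -m crank '{"travel": [[0.035,-0.009,0],[0.071,-0.017,0],[0.107,-0.024,0],[0.142,-0.03,0],[0.178,-0.036,0]], "turn": [0.02,0.04,0.06,0.08,0.1]}'; python3 st.py
```

```text
clock: 11.65
tcp_pos: [0.5021, 0.1494, 0.0086]
orientation: [0.002, 0.603, 0.798, -0.002]
wrist_force: [1.6, -9.0, 0.1]
finger_gap: -0.0
t 11.75 p [0.502  0.1496 0.0086] toolframe rel axis mm [-18.1 -70.7] turn 0.255 bearing 0.5064
push [np.float64(9.1), np.float64(8.2), np.float64(9.5)] mean y,z [-0.9 -0.3]
```

```bash
for i in 1; do python3 -m crank '{"travel": [[0.035,-0.009,0],[0.071,-0.017,0],[0.107,-0.024,0],[0.142,-0.03,0],[0.178,-0.036,0]], "turn": [0.02,0.04,0.06,0.08,0.1]}' | grep wrist; done; python3 st.py; python3 -m crank '{"travel": [[0.035,-0.009,0],[0.071,-0.017,0],[0.107,-0.024,0],[0.142,-0.03,0],[0.178,-0.036,0]], "turn": [0.02,0.04,0.06,0.08,0.1]}' | grep wrist; python3 st.py
```

```text
wrist_force: [1.1, -9.6, 0.4]
t 12.27 p [0.4986 0.1561 0.0085] toolframe rel axis mm [-18.1 -70.8] turn 0.155 bearing 0.406
push [np.float64(9.6), np.float64(8.8), np.float64(8.4)] mean y,z [-0.5 -0.5]
wrist_force: [1.1, -8.4, 1.5]
t 12.78 p [0.4958 0.1629 0.0085] toolframe rel axis mm [-18.1 -70.9] turn 0.055 bearing 0.3058
push [np.float64(8.5), np.float64(8.7), np.float64(8.7)] mean y,z [ 0.5 -0.6]
```

```bash
sed -i "s/range(2)/range(5)/; s/print('push'.*/f=[-x@M[:,0] for x in F];print('push mean',np.mean(f).round(2),'sd',np.std(f).round(2),'y,z',(np.mean(F,0)@M[:,1:]).round(1))/" st.py
python3 -m crank '{"travel": [[0.018,-0.004,0],[0.035,-0.009,0],[0.053,-0.013,0],[0.071,-0.017,0],[0.089,-0.02,0]], "turn": [0.01,0.02,0.03,0.04,0.05]}' | grep wrist; python3 st.py; python3 -m crank '{"travel": [[0.018,-0.004,0],[0.035,-0.009,0],[0.053,-0.013,0],[0.071,-0.017,0],[0.089,-0.02,0]], "turn": [0.01,0.02,0.03,0.04,0.05]}' | grep wrist; python3 st.py
```

```text
wrist_force: [1.6, -9.6, 0.4]
t 13.45 p [0.4947 0.1663 0.0085] toolframe rel axis mm [-18.2 -70.9] turn 0.006 bearing 0.2568
push mean 9.21 sd 0.28 y,z [ 0.7 -0.6]
wrist_force: [1.2, -9.2, 1.2]
t 14.12 p [0.4937 0.1697 0.0085] toolframe rel axis mm [-18.3 -70.9] turn -0.044 bearing 0.2076
push mean 8.96 sd 0.73 y,z [ 1.6 -0.9]
```

```bash
python3 -m crank '{"travel": [[0.018,-0.004,0],[0.035,-0.009,0],[0.053,-0.013,0]], "turn": [0.01,0.02,0.03]}' | grep wrist; python3 st.py; python3 -m crank '{"travel": [[0.018,-0.004,0],[0.035,-0.009,0],[0.053,-0.013,0]], "turn": [0.01,0.02,0.03]}' | grep wrist; python3 st.py
```

```text
wrist_force: [0.4, -9.9, 0.4]
t 14.62 p [0.4932 0.1718 0.0085] toolframe rel axis mm [-18.3 -71. ] turn -0.074 bearing 0.1782
push mean 9.39 sd 0.64 y,z [ 1.5 -0.8]
wrist_force: [2.0, -9.3, 0.0]
t 15.12 p [0.4928 0.174  0.0085] toolframe rel axis mm [-18.3 -71. ] turn -0.104 bearing 0.1485
push mean 9.01 sd 0.39 y,z [ 1.8 -0.8]
```

```bash
python3 -m crank '{"travel": [[0.018,-0.004,0],[0.035,-0.009,0],[0.053,-0.013,0]], "turn": [0.01,0.02,0.03]}' | grep wrist; python3 st.py
```

```text
wrist_force: [0.9, -9.6, 0.9]
t 15.62 p [0.4924 0.1761 0.0085] toolframe rel axis mm [-18.4 -71. ] turn -0.134 bearing 0.1188
push mean 9.02 sd 0.46 y,z [ 1.6 -0.9]
```

```bash
python3 -m crank '{"travel": [[0.018,-0.004,0],[0.035,-0.009,0],[0.053,-0.013,0]], "turn": [0.01,0.02,0.03]}' | grep wrist; python3 st.py
```

```text
wrist_force: [1.2, -9.3, 1.7]
t 16.12 p [0.4921 0.1782 0.0085] toolframe rel axis mm [-18.5 -71. ] turn -0.164 bearing 0.0904
push mean 9.33 sd 0.35 y,z [ 2.3 -1.6]
```

```bash
python3 -m crank '{"travel": [[0.018,-0.004,0],[0.035,-0.009,0],[0.053,-0.013,0]], "turn": [0.01,0.02,0.03]}' | grep wrist; python3 st.py
```

```text
wrist_force: [0.4, -11.2, 1.6]
t 16.62 p [0.4919 0.18   0.0085] toolframe rel axis mm [-18.9 -71. ] turn -0.195 bearing 0.0658
push mean 10.59 sd 0.46 y,z [ 2.6 -1.5]
```

```bash
python3 -m crank '{"travel": [[0.018,-0.004,0],[0.035,-0.009,0],[0.053,-0.013,0]], "turn": [0.01,0.02,0.03]}' | grep wrist; python3 st.py
```

```text
wrist_force: [1.0, -13.5, 2.2]
t 17.12 p [0.4916 0.1818 0.0085] toolframe rel axis mm [-19.3 -71. ] turn -0.225 bearing 0.0413
push mean 12.07 sd 0.54 y,z [ 3.2 -1.4]
```

```bash
python3 -m crank '{"travel": [[0.018,-0.004,0],[0.035,-0.009,0],[0.053,-0.013,0]], "turn": [0.01,0.02,0.03]}' | grep wrist; python3 st.py
```

```text
wrist_force: [1.3, -13.6, 2.1]
t 17.62 p [0.4915 0.1835 0.0084] toolframe rel axis mm [-19.8 -70.9] turn -0.255 bearing 0.0171
push mean 12.95 sd 0.73 y,z [ 3.9 -2.4]
```

Push is up 3.9 N on the baseline, about 9 N of clamping. The travel since contact gives about 10 N. I'll stop here, back away and check.

```bash
python3 -m crank '{"travel": [[-0.1,0,0],[-0.3,0,0],[-0.6,0,0],[-1.0,0,0],[-1.3,0,0]], "turn": [0,0,0,0,0]}'|grep -E "tcp|wrist";python3 -m crank '{"travel": [[-0.2,-0.2,0],[-0.2,-0.2,-0.5],[-0.2,-0.2,-1.3],[-0.2,-0.2,-2.2],[-0.2,-0.2,-3.1]], "turn": [0,0,0,0,0]}' |grep -E "tcp|wrist";python3 -m crank '{"travel": [[0,0,-0.7],[0,0.8,-1.5],[-0.3,1.6,-1.8],[-0.3,2.2,-1.8],[-0.3,2.2,-1.8]], "turn": [0,0,0,0,0]}'|grep -E "tcp|wrist"; python3 - <<'E'
from h import *
import time
a=snap('wrist','w8');b=snap('side','s8');print(get_state()['tcp_pos'],get_state()['wrist_force'])
print(proj(a,[.655,.188,.165]))
B=cv2.resize(b['image'][130:220,200:290,::-1],(400,400),interpolation=cv2.INTER_CUBIC)
A=cv2.resize(a['image'][0:300,:400,::-1],(400,300));A=np.vstack([A,np.zeros((100,400,3),np.uint8)])
cv2.imwrite('pics/c10.png',np.hstack([A,B]))
E
```

```text
tcp_pos: [0.4787, 0.1357, 0.0084]
wrist_force: [-0.6, -0.2, 0.4]
tcp_pos: [0.4686, 0.1301, 0.1334]
wrist_force: [0.4, 0.3, -0.1]
tcp_pos: [0.5576, 0.0969, 0.2054]
wrist_force: [0.9, 0.2, -0.4]
[0.55274385 0.09822944 0.2038635 ] [ 0.65116279  0.28583848 -0.14081588]
[[355.0469327   53.70780285]]
```

View pics/c10.png

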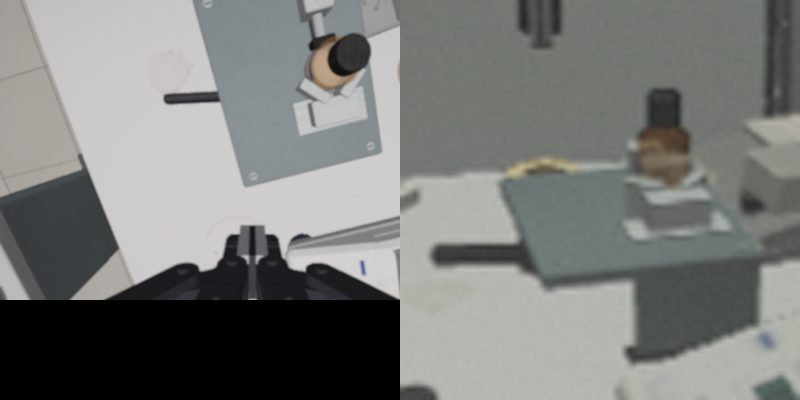

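The bottle stands upright in the V with the pad against it. The cap at (351,54) is within 4 px of the seat prediction (355,54), and the robot touches nothing. Handing in.

```bash
python3 -c "
from workcell import *
print(hand_in(), get_state()['clock'])"
```

```text
the job is handed in; nothing more can be done
the job is handed in; nothing more can be done
```

I set the amber bottle on the deck about 5 mm in front of the V, released it, and clamped it by swinging the tab left until the knob had become clearly stiffer. I then backed off and handed in. No verdict is reported.

- **Clamping force:** The push at the tab rose from about 9.0 N to 12.95 N, which suggests about 9 N of clamping. The travel since contact suggests about 10 N. The highest push I read was 13.6 N.
- **Last picture:** The bottle is upright in the V with the pad against it, and the robot is clear of everything. The cap was about 4 px from where it should appear at the seat, which is inside the camera accuracy I saw.
- **What went wrong:** The first grasp closed on nothing. The finger tips sit about 28 mm higher than the reported TCP suggests, contrary to the description. Going 28 mm lower gave a firm hold on the cap, at a 27 mm gap.
- **What disagreed:** Stand positions from the fixed cameras and the wrist camera differed by a few millimetres. I used the wrist camera view.
- **Not checked:** I did not measure the bystanders again at the end. No unexpected contact force showed up on the way.

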